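Spin the loose wing nut of a leaf press home

TASK

The orange wing nut on the corner of the leaf press is still loose. Without pinching it, push its wings round clockwise (seen from above) with a fingertip, stroke after stroke, until the nut is fully home and turns no further. Be gentle: do not force it, keep the press standing where it is, and leave the plant pot, the glue gun and the leaf case alone.

Things in the scene. Friction and masses are not known exactly. Their poses are not given: they have to be found in the camera images.
- leaf_press: leaf press: two wooden boards 190 x 150 mm (x by y), card stack between, about 2 kg, loose on rubber feet; slides if pushed with over about 10 N. Origin: centre of its underside, z up; top face 56 mm up. The orange nut is at the corner x = -70, y = -50 mm; the other corners have small fixed steel wing nuts, 17 mm tall.
- nut_seat (a point): fixed point of the press on the orange nut's axis, on the upper face of the top board. A fixed threaded stud, 7 mm across, ends 14 mm above it, and the nut's hub (18 mm across) never rises higher than 16 mm above it; so a fingertip kept 17 to 18 mm above this point passes over hub and stud and meets only the wings.
- wing_nut_top (a point): point on the vertical axis of the orange plastic wing nut, level with the top of its wings; x axis along the wings, z up; turns and sinks with the nut. Two upright blades 6 mm thick, from 7 to 32 mm either side of the axis, from 22 mm below this point up to it, sticking up 16 mm above the hub. Home, it is 27.5 mm above the top board, and 3 mm higher per turn still to go.
- wing_nut (a joint): turning angle of the orange nut in rad: 0 = fully home against a hard stop, negative = still to be turned clockwise seen from above by that much (it starts about one turn or a little more from home); grows as the nut is turned clockwise. Dry friction of about 0.05 N m (some 2 N at the wings) keeps it where it is left.
- succulent_pot: terracotta pot with a pale green succulent, 72 mm across and 90 mm tall, loose; origin at the centre of its underside
- glue_gun: grey glue gun lying on its side, barrel 180 mm long along its x axis (from x = -60 to 120 mm) and 42 mm high, grip 100 mm long towards -y; loose; origin on the table under the barrel
- leaf_case: flat clear-lidded case with pressed leaves, 92 x 77 x 19 mm, loose; origin at the centre of its underside

How it is judged (in metres and radians):
On the way, in this order (a step that is already met when the one before it is completed fails the run):
1. the orange nut has been turned to within about half a turn of home (value of joint wing_nut above -3.2 rad).
2. the orange nut is home (value of joint wing_nut above -0.2 rad), for 0.2 s.
At the end, for the whole second after the job is handed in: The orange nut is turned home (within 0.2 rad, about 11 degrees, of its stop); the press stands flat and at rest within 30 mm of where it stood; pot, glue gun and leaf case are within 20 mm of where they were (value of joint wing_nut above -0.2 rad and distance of leaf_press from where it was at the start of the episode below 0.03 m and height (world z) of leaf_press below 0.006 m and angle between leaf_press's own z axis and vertical below 0.05 rad and linear speed of leaf_press below 0.01 m/s and distance of each of succulent_pot, glue_gun, leaf_case from where it was at the start of the episode below 0.02 m); the robot touches nothing.
It fails at once if the press is lifted or tipped (height (world z) of leaf_press above 0.012 m or angle between leaf_press's own z axis and vertical above 0.12 rad).
It fails at once if the press is shoved more than 40 mm (distance of leaf_press from where it was at the start of the episode above 0.04 m).
It fails at once if the nut is pinched or forced (more than 35 N of finger contact) (contact force between the fingers and wing_nut above 35 N).
It fails at once if the plant pot, the glue gun or the leaf case is disturbed (moved or lifted by more than 30 mm) (distance of any of succulent_pot, glue_gun, leaf_case from where it was at the start of the episode above 0.03 m).
It also fails if it takes over 54 s, if anything falls off the work surface, if the arm or the gripper's body presses on something with over 40 N, if the wrist force passes 120 N, or if a joint passes its speed limit or range.

ROBOT

A 6-joint arm with a two-finger parallel gripper is mounted at the origin on the work surface. World frame = base frame: x ahead of the robot, y to its left, z up, the work surface at z = 0. Lengths are in mm, angles in rad, forces in N, time in s.
With the tool pointing down it reaches from about 275 to 1000 mm from the base axis. Payload 8.4 kg.
Tool frame: the origin (TCP) lies on the centre line of the jaws, within the pads' length; the fingertips stand 17 mm ahead of it and the grasp point (between the pads) lies 2 mm behind it (r.tcp_to_tips is the z of the fingertips in the tool frame, in mm); z points along the fingers, y is the direction in which the jaws open and shut (so a half turn about z gives the same grasp; the last joint's range is limited). The gripper opens to 85 mm and grips with 20 to 120 N. Pads are 22 mm wide; open, the fingers measure 114 mm over their backs; the gripper's body (76 mm by 85 mm) begins 54 mm behind the grasp point. The pads swing forward as they close: fully open they stand 13 mm farther back than shut.
Start: joints at [1.194, 0.353, 1.633, -0, 1.155, -0.002], TCP at [228.803, 581.616, 248.281] pointing down, gripper open.
Joint ranges: [-2.63, 2.63], [-0.92, 2.1], [0.06, 2.66], [-1.3, 4.44], [0, 2.69], [-3.02, 3.02]. Speed limits (rad/s): [2.22, 2.22, 2.79, 3.14, 3.14, 3.14].

INTERFACE

Orientations are given as [roll, pitch, yaw] about the fixed x, y, z axes, in that order (R = Rz(yaw) Ry(pitch) Rx(roll)).
In Python, from rig import r, cams, job gives the robot as it stands.
- The arm moves only by the tool drive_tool, never from a script. Its argument "deltas" is a list of rows, each a list of 4 numbers: the shift along the tool's x, y, z in cm, then the turn about the tool's z in rad. In form: [[x, y, z, roll], ...]. A call has 1 to 12 rows; each row shifts and turns the commanded pose from where the row before left it, along the tool's axes as they then stand; what a row does not reach is not made up. A row lasts 1/12 s, in which the tool goes at most 41.7 mm and 7.16 degrees, less where a joint would pass 70% of its speed; a pose out of reach is approached as far as the arm can. A call with a gripper value outside its range is refused whole. "jaw" is the closure, from 0 (fully open) to 1 (shut), set as the call begins (left out, the last holds). The fingers move at their own pace and stop on an object; "force" is the grip in N (left out, the last holds). Time passes only in rows, so rows that do not move let the fingers close. It gives the time, the measured TCP pose, the force and the opening at its end, in the units of the state.
- r.sense(): the state, without advancing time (a new reading comes with each control period).
- cams.grab_frame(name): name is "scene" or "top"; returns (picture, depth): 480x640x3 uint8, red, green, blue; 480x640 float32, mm along the optical axis (not along the pixel's ray), 0 where there is no reading.
- cams.camera_params(name): a dict with "fx", "fy", "cx", "cy" (pixels), "R" (3x3) and "t" (3): a world point X has camera coordinates R X + t. Camera axes: x right, y down, z forward; pixel columns grow to the right and rows downward; lengths in mm; the calibration is good to about 2 mm. A picture is of the moment at which its call begins. camera_params takes no time and is no camera call.
- job.sign_off(): hands the job in, once; it reports no verdict.
The state is a dict: "clock": time; "qpos": joint angles; "qvel": joint speeds; "joint_efforts": joint torques, N m; "eef_pos": TCP position; "tcp_rot": TCP orientation; "contact_force": force on the tool from outside, world axes, zero at the start; "wrist_torque": the same for the moment, N m; "opening": opening from 0.0 (shut) to 1.0 (fully open).
Only numpy, scipy, OpenCV 4.12 (cv2) and the standard library are available. Lean on these libraries where they do the work, as an engineer would, in place of code of your own. Each camera call takes 0.05 s, during which the arm holds its last target. There are 200 camera calls.

## Working session

There is one attempt and no reset: what is moved stays moved. The work goes in short steps, Python scripts to look and compute and a tool call to move; the robot and the scene stay as the last step left them, time stands still between calls to the robot, and variables do not carry over. Pictures are saved under pics/ and viewed, about 8 in all and at most 12, crops included, and the job is handed in when it is done.

Besides the shell and the picture viewer there is one more tool, called after "Call:" in YAML: its name, and indented under it one key for each argument. drive_tool: Moves the arm, as the interface text tells. Its arguments: {"type":"object","properties":{"deltas":{"type":"array"},"jaw":{"type":"number"},"force":{"type":"number"}},"required":["deltas"]}

```bash
mkdir -p pics; cat > h.py <<'E'
import numpy as np, cv2
from rig import r, cams, job
def grab(n):
    p,d=cams.grab_frame(n); return p,d,cams.camera_params(n)
def pts(d,c):
    v,u=np.mgrid[0:480,0:640]
    X=np.stack([(u-c['cx'])/c['fx']*d,(v-c['cy'])/c['fy']*d,d],-1)
    return (X-np.array(c['t']).ravel())@np.array(c['R'])
def orange(p):
    h=cv2.cvtColor(p,cv2.COLOR_RGB2HSV); return cv2.inRange(h,(5,170,130),(18,255,255))
E
python3 - <<'E'
from h import *
for n in ("top","scene"):
    p,d,c=grab(n); cv2.imwrite(f"pics/{n}0.png",p[...,::-1]); np.savez(f"/tmp/{n}0.npz",p=p,d=d)
    P=pts(d,c); m=orange(p)
    k,l,s,ce=cv2.connectedComponentsWithStats(m)
    for i in range(1,k):
        if s[i,4]>15:
            q=P[(l==i)&(d>0)]; print(n,s[i],ce[i].round(),np.median(q,0).round(1),q[:,2].max().round(1))
    print(c)
s=r.sense(); print(s, r.tcp_to_tips)
E
```

```text
top [416 246  16  12  60] [424. 252.] [ 568.3 -107.8   86.3] 89.4
top [251 256   9   4  19] [255. 257.] [554.6 132.4  60.7] 61.4
top [426 260  28  15 139] [438. 265.] [ 551.  -130.5   72.5] 88.5
top [247 297   7   6  19] [250. 299.] [494.8 136.5  60.1] 62.5
{'fx': 509.1224147429536, 'fy': 509.1224147429536, 'cx': 323.2679614810894, 'cy': 255.4478861098988, 'R': array([[ 0.02702034, -0.99850531,  0.04750849],
       [-0.98631754, -0.03436206, -0.16123572],
       [ 0.16262722, -0.04250181, -0.98577177]]), 't': array([ 15.35755992, 564.72217479, 713.97178909])}
scene [215 217  10   5  17] [219. 219.] [ 548.9 -140.    84.1] 85.5
scene [231 223  12   5  22] [237. 225.] [ 568.6 -107.    83.9] 85.7
scene [224 225   7   5  22] [226. 228.] [ 557.4 -128.8   69.3] 76.2
scene [366 240   5   8  16] [369. 244.] [541.3 146.8   0.6] 2.6
{'fx': 491.26306339779546, 'fy': 491.26306339779546, 'cx': 322.651814973096, 'cy': 232.05474598225226, 'R': array([[ 0.11263094,  0.99358874,  0.00978211],
       [ 0.55742086, -0.05503212, -0.82840416],
       [-0.82255471,  0.09875669, -0.56004541]]), 't': array([-113.79898589, -268.06160852, 1415.71880797])}
{'clock': 0.1, 'qpos': array([ 1.19362860e+00,  3.53584820e-01,  1.63403454e+00,  1.94360595e-05,
        1.15522404e+00, -2.42772959e-03]), 'qvel': array([-0.00255973, -0.00189255, -0.00268175, -0.00026084,  0.00019471,
       -0.0006334 ]), 'joint_efforts': array([-1.25630420e-03, -6.06360126e+01, -3.42820036e+01,  8.34544721e-06,
        4.00143894e-03, -1.93798496e-05]), 'eef_pos': array([228.63262723, 581.25089391, 247.6438386 ]), 'tcp_rot': array([-3.14034195e+00, -2.08083612e-05,  2.76684479e+00]), 'contact_force': array([ 0.44256729,  0.16144413, -0.57202535]), 'wrist_torque': array([ 0.01508783, -0.01509084,  0.0598204 ]), 'opening': 0.9995423054632877} 17.0
```

View pics/top0.png

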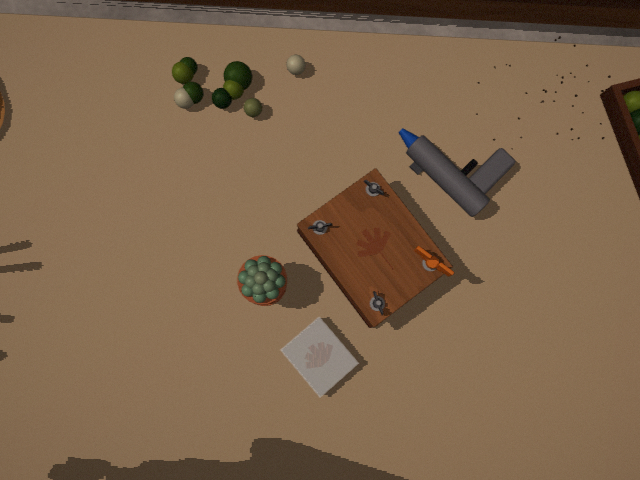

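View pics/scene0.png

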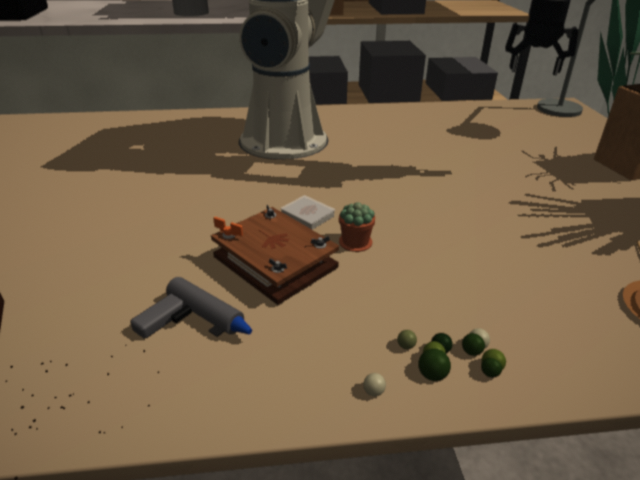

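The top view shows the press with top-face corners near (376,170), (452,262), (376,326) and (298,228). The orange nut is near (434,261), with its wings running from (418,249) to (452,272). The scene view agrees, and the area around the nut is clear. Next I'll locate the nut axis and the wing direction.

```bash
cat >> h.py <<'E'
def cast(uv,z,c):
    uv=np.atleast_2d(np.array(uv,float)); R=np.array(c['R']);t=np.array(c['t']).ravel()
    o=-R.T@t; D=np.c_[(uv[:,0]-c['cx'])/c['fx'],(uv[:,1]-c['cy'])/c['fy'],np.ones(len(uv))]@R
    return o+D*((z-o[2])/D[:,2])[:,None]
E
python3 - <<'E'
from h import *
Z=np.load('/tmp/top0.npz');p,d=Z['p'],Z['d'];c=cams.camera_params('top');P=pts(d,c)
# press top face by depth
m=((abs(P[...,2]-56)<8)&(d>0)).astype(np.uint8); m=cv2.morphologyEx(m,cv2.MORPH_CLOSE,np.ones((9,9)))
k,l,s,ce=cv2.connectedComponentsWithStats(m); i=l[245,372]; print(s[i])
v,u=np.nonzero(l==i); W=cast(np.c_[u,v],56,c)[:,:2].astype(np.float32)
rect=cv2.minAreaRect(W); print('rect',rect); print(cv2.boxPoints(rect).round(1))
print('corner rays',cast([(376,170),(452,262),(376,326),(298,228)],56,c).round(1))
for n in('top','scene'):
    Z=np.load(f'/tmp/{n}0.npz');p,d=Z['p'],Z['d'];c=cams.camera_params(n);P=pts(d,c)
    o=cv2.dilate(orange(p),np.ones((3,3)))>0
    h=cv2.cvtColor(p,cv2.COLOR_RGB2HSV); o&=cv2.inRange(h,(3,150,90),(20,255,255))>0
    x0=(400,230,460,285) if n=='top' else (205,205,250,245)
    b=np.zeros_like(o); b[x0[1]:x0[3],x0[0]:x0[2]]=1; o&=b&(P[...,2]>80)
    v,u=np.nonzero(o); W=cast(np.c_[u,v],87,c)[:,:2].astype(np.float32)
    rr=cv2.minAreaRect(W);print(n,len(W),rr,cv2.boxPoints(rr).round(1).tolist(),np.sort(P[o][:,2])[-8:].round(1))
E
```

```text
[  297   168   156   159 12524]
rect ((579.9231567382812, -42.10820007324219), (189.46295166015625, 150.59202575683594), 38.23676681518555)
[[ 458.9  -41.6]
 [ 552.1 -159.9]
 [ 700.9  -42.6]
 [ 607.7   75.7]]
corner rays [[ 696.6  -43.4   56. ]
 [ 559.  -158.4   56. ]
 [ 461.6  -45.8   56. ]
 [ 602.1   71.8   56. ]]
top 171 ((555.6223754882812, -123.91504669189453), (62.88622283935547, 7.695650100708008), 54.48768997192383) [[534.2000122070312, -147.3000030517578], [540.5, -151.6999969482422], [577.0, -100.5999984741211], [570.7999877929688, -96.0999984741211]] [ 88.5  88.5  88.6  89.4 794.1 794.1 794.1 794.1]
scene 60 ((569.4806518554688, -126.29859924316406), (65.09566497802734, 15.197312355041504), 53.54444122314453) [[544.0, -148.0], [556.2999877929688, -157.0], [594.9000244140625, -104.5999984741211], [582.7000122070312, -95.5999984741211]] [ 85.   85.1  85.2  85.3  85.5  85.7  85.7 571.9]
```

Call:
drive_tool:
  deltas:
    - [0, 0, 0, 0.12]
    - [0, 0, 0, 0.12]
    - [0, 0, 0, 0.12]
    - [0, 0, 0, 0.12]
    - [0, 0, 0, 0.12]
    - [0, 0, 0, 0.12]
    - [0, 0, 0, 0.12]
    - [0, 0, 0, 0.12]
    - [0, 0, 0, 0.12]
    - [0, 0, 0, 0.116]
  jaw: 1
  force: 40

```text
clock: 0.93
eef_pos: [228.7, 581.4, 247.9]
tcp_rot: [-3.141, 0.001, 1.565]
contact_force: [0.5, -0.0, -0.9]
opening: 0.002
```

Call:
drive_tool:
  deltas:
    - [-3.4, 1.5, 0, 0]
    - [-3.4, 1.5, 0, 0]
    - [-3.4, 1.5, 0, 0]
    - [-3.4, 1.5, 0, 0]
    - [-3.4, 1.5, 0, 0]
    - [-3.4, 1.5, 0, 0]
    - [-3.4, 1.5, 0, 0]
    - [-3.4, 1.5, 0, 0]
    - [-3.4, 1.5, 0, 0]
    - [-3.4, 1.5, 0, 0]
    - [-3.4, 1.5, 0, 0]
    - [-3.4, 1.5, 0, 0]

```text
clock: 1.93
eef_pos: [409.0, 171.8, 248.2]
tcp_rot: [-3.142, 0.0, 1.571]
contact_force: [0.9, 0.3, -0.8]
opening: 0.006
```

Call:
drive_tool:
  deltas:
    - [-3.03, 1.42, 0, 0]
    - [-3.03, 1.42, 0, 0]
    - [-3.03, 1.42, 0, 0]
    - [-3.03, 1.42, 0, 0]
    - [-3.03, 1.42, 0, 0]
    - [-3.03, 1.42, 0, 0]
    - [-3.03, 1.42, 0, 0]
    - [-3.03, 1.42, 0, 0]
    - [-3.03, 1.42, 0, 0]
    - [0, 0, 3.5, 0]
    - [0, 0, 3.5, 0]
    - [0, 0, 3.5, 0]

```text
clock: 2.93
eef_pos: [536.8, -100.0, 142.2]
tcp_rot: [3.14, 0.0, 1.569]
contact_force: [0.9, 0.6, -0.1]
opening: 0.001
```

```bash
python3 - <<'E'
from h import *
s=r.sense(); print(s['eef_pos'],s['tcp_rot'],s['qpos'].round(2))
p,d,c=grab('top'); a=p[200:320,370:490]; q,e,k=grab('scene'); b=q[150:270,170:290]
cv2.imwrite('pics/a1.png',cv2.resize(np.hstack([a,b]),None,fx=3.3,fy=3.3,interpolation=cv2.INTER_CUBIC)[...,::-1])
E
```

```text
[536.81642504 -99.9533432  142.23865122] [3.14035641e+00 2.14515876e-04 1.56931633e+00] [-0.19  0.36  1.9   0.    0.88 -0.19]
```

View pics/a1.png

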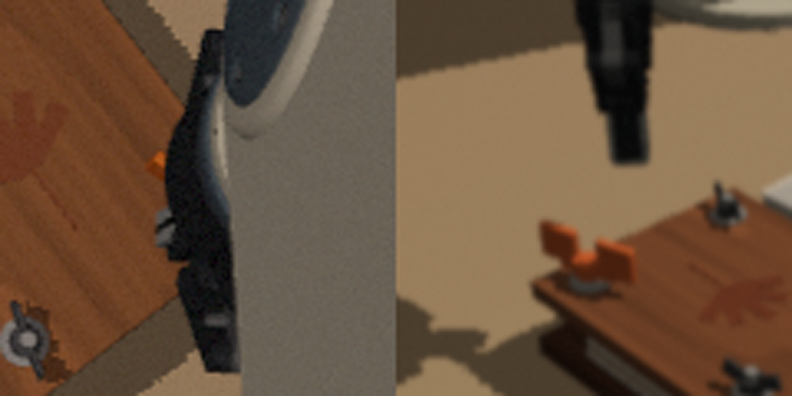

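The top camera is blocked by the arm. The scene crop (right) shows the shut fingertips above and behind the wing on its counter-clockwise side, with the nut near (590,250) in the crop. I'll go down there.

Call:
drive_tool:
  deltas:
    - [0, 0, 1.0, 0]
    - [0, 0, 1.0, 0]
    - [0, 0, 1.0, 0]
    - [0, 0, 1.0, 0]
    - [0, 0, 0.6, 0]
    - [0, 0, 0.4, 0]
    - [0, 0, 0, 0]
    - [0, 0, 0, 0]

```text
clock: 3.7
eef_pos: [536.7, -99.1, 93.3]
tcp_rot: [-3.142, 0.0, 1.571]
contact_force: [0.9, -0.2, 0.3]
opening: 0.002
```

```bash
python3 - <<'E'
import numpy as np
A=np.array([556.,-124]);rho=30
def pos(t): t=np.radians(t); return A+rho*np.array([np.cos(t),np.sin(t)])
# rows in tool axes (x=+Y,y=+X), cm; 12 deg steps from 130 downward
p=np.array([536.8,-100.0])
for k in range(31):
    q=pos(130-12*k-12); d=(q-p)/10; p=q
    print(130-12*k-12,[round(d[1],2),round(d[0],2)])
E
```

```text
118 [np.float64(0.25), np.float64(0.51)]
106 [np.float64(0.23), np.float64(0.58)]
94 [np.float64(0.11), np.float64(0.62)]
82 [np.float64(-0.02), np.float64(0.63)]
70 [np.float64(-0.15), np.float64(0.61)]
58 [np.float64(-0.27), np.float64(0.56)]
46 [np.float64(-0.39), np.float64(0.49)]
34 [np.float64(-0.48), np.float64(0.4)]
22 [np.float64(-0.55), np.float64(0.29)]
10 [np.float64(-0.6), np.float64(0.17)]
-2 [np.float64(-0.63), np.float64(0.04)]
-14 [np.float64(-0.62), np.float64(-0.09)]
-26 [np.float64(-0.59), np.float64(-0.21)]
-38 [np.float64(-0.53), np.float64(-0.33)]
-50 [np.float64(-0.45), np.float64(-0.44)]
-62 [np.float64(-0.35), np.float64(-0.52)]
-74 [np.float64(-0.23), np.float64(-0.58)]
-86 [np.float64(-0.11), np.float64(-0.62)]
-98 [np.float64(0.02), np.float64(-0.63)]
-110 [np.float64(0.15), np.float64(-0.61)]
-122 [np.float64(0.27), np.float64(-0.56)]
-134 [np.float64(0.39), np.float64(-0.49)]
-146 [np.float64(0.48), np.float64(-0.4)]
-158 [np.float64(0.55), np.float64(-0.29)]
-170 [np.float64(0.6), np.float64(-0.17)]
-182 [np.float64(0.63), np.float64(-0.04)]
-194 [np.float64(0.62), np.float64(0.09)]
-206 [np.float64(0.59), np.float64(0.21)]
-218 [np.float64(0.53), np.float64(0.33)]
-230 [np.float64(0.45), np.float64(0.44)]
-242 [np.float64(0.35), np.float64(0.52)]
```

Call:
drive_tool:
  deltas:
    - [0.17, 0.51, 0.15, 0]
    - [0.23, 0.58, 0, 0]
    - [0.11, 0.62, 0, 0]
    - [-0.02, 0.63, 0, 0]
    - [-0.15, 0.61, 0, 0]
    - [-0.27, 0.56, 0, 0]

```text
clock: 4.2
eef_pos: [572.2, -98.2, 91.7]
tcp_rot: [-3.141, -0.0, 1.571]
contact_force: [-3.0, 0.5, -0.7]
opening: 0.003
```

```bash
cat >> h.py <<'E'
def shot(name):
    q,e,k=grab('scene'); P=pts(e,k); o=orange(q)>0
    b=np.zeros_like(o); b[195:255,200:260]=1; o&=b&(P[...,2]>70)&(P[...,2]<95)&(e>0)
    if o.sum()>8:
        X=P[o]; w,v=np.linalg.eigh(np.cov(X[:,:2].T)); print('wing deg',np.degrees(np.arctan2(v[1,1],v[0,1])).round(0)%180,'ctr',X.mean(0).round(0),o.sum(),'z95',np.percentile(X[:,2],95).round(1))
    if name: cv2.imwrite(f'pics/{name}.png',cv2.resize(q[160:260,180:300],None,fx=5,fy=5,interpolation=cv2.INTER_CUBIC)[...,::-1])
    s=r.sense(); print(s['eef_pos'].round(1),s['contact_force'].round(1))
E
python3 -c "
from h import *
shot('b1')"
```

```text
[573.2 -98.8  91.8] [-0.5  0.5 -0.7]
```

View pics/b1.png

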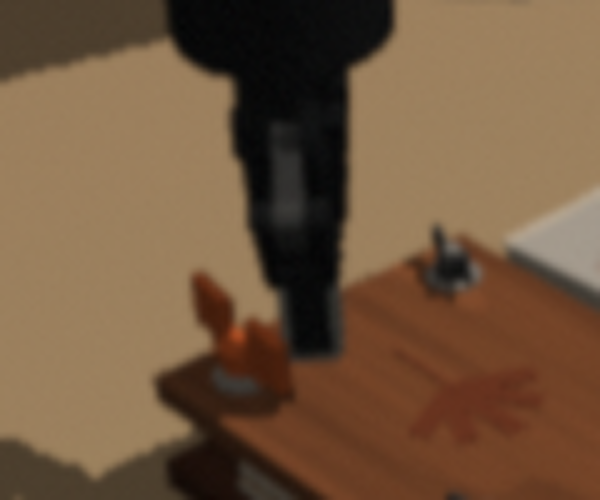

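The fingertip is at about (310,330) in the crop. It has pushed the near wing (270,360) clockwise at about 3 N, and the press hasn't moved. I'll continue the orbit.

Call:
drive_tool:
  deltas:
    - [-0.39, 0.49, 0, 0]
    - [-0.48, 0.4, 0, 0]
    - [-0.55, 0.29, 0, 0]
    - [-0.6, 0.17, 0, 0]
    - [-0.63, 0.04, 0, 0]
    - [-0.62, -0.09, 0, 0]
    - [-0.59, -0.21, 0, 0]
    - [-0.53, -0.33, 0, 0]
    - [-0.45, -0.44, 0, 0]

```text
clock: 5.0
eef_pos: [575.1, -147.7, 92.1]
tcp_rot: [3.14, 0.001, 1.571]
contact_force: [2.0, 1.4, 0.1]
opening: 0.002
```

Call:
drive_tool:
  deltas:
    - [-0.35, -0.52, 0, 0]
    - [-0.23, -0.58, 0, 0]
    - [-0.11, -0.62, 0, 0]
    - [0.02, -0.63, 0, 0]
    - [0.15, -0.61, 0, 0]
    - [0.27, -0.56, 0, 0]

```text
clock: 5.5
eef_pos: [538.8, -149.3, 91.8]
tcp_rot: [-3.141, 0.0, 1.571]
contact_force: [1.7, -0.8, -0.6]
opening: 0.005
```

```bash
python3 -c "
from h import *
shot('b2')"
```

```text
wing deg 22.0 ctr [ 562. -124.   83.] 30 z95 84.1
[ 537.5 -148.6   91.5] [ 0.3 -0.9 -0.7]
```

View pics/b2.png

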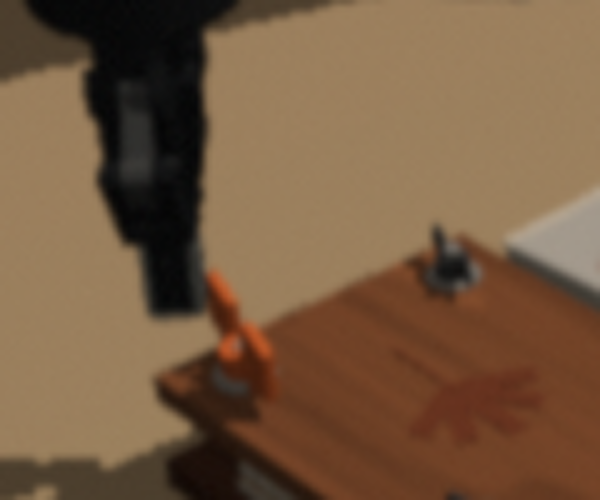

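The fingertip is at about (175,280), behind the far wing (222,300). The wings have turned about 210° (3.7 rad) so far, and the press is still in place. I'll continue with a shorter batch of rows.

Call:
drive_tool:
  deltas:
    - [0.35, -0.3, 0, 0]
    - [0.48, -0.4, 0, 0]
    - [0.55, -0.29, 0, 0]
    - [0.6, -0.17, 0, 0]
    - [0.63, -0.04, 0, 0]
    - [0.62, 0.09, 0, 0]

```text
clock: 6.05
eef_pos: [528.0, -116.2, 91.6]
tcp_rot: [-3.141, -0.0, 1.571]
contact_force: [-0.4, -2.7, 0.2]
opening: 0.0
```

Call:
drive_tool:
  deltas:
    - [0.59, 0.21, 0, 0]
    - [0.53, 0.33, 0, 0]

```text
clock: 6.22
eef_pos: [533.7, -104.9, 91.7]
tcp_rot: [-3.141, -0.0, 1.571]
contact_force: [-1.5, -2.1, 0.7]
opening: -0.003
```

```bash
python3 -c "
from h import *
shot('b3')"
```

```text
wing deg 113.0 ctr [ 553. -107.   81.] 27 z95 83.0
[ 534.6 -104.3   91.8] [-1.2  0.1  0.3]
```

View pics/b3.png

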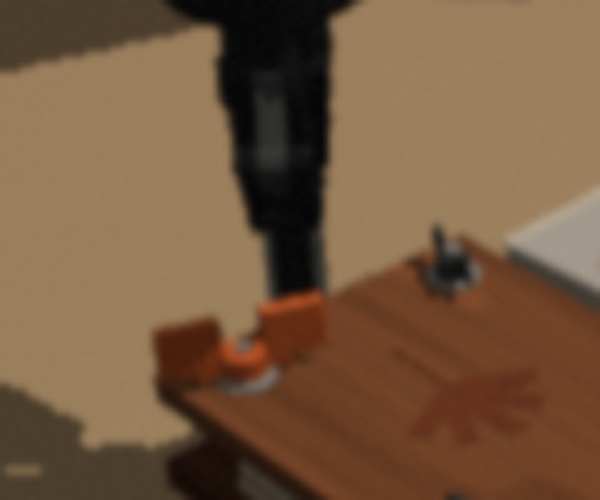

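The fingertip is at about (297,265), behind the near wing (290,325). Total turned is about 5.5 rad. From here I'll use slow, small steps and watch the force.

Call:
drive_tool:
  deltas:
    - [0.22, 0.23, 0, 0]
    - [0.19, 0.25, 0, 0]
    - [0.17, 0.27, 0, 0]

```text
clock: 6.52
eef_pos: [541.6, -99.8, 91.7]
tcp_rot: [-3.141, -0.0, 1.571]
contact_force: [-1.9, -0.9, 0.5]
opening: 0.004
```

Call:
drive_tool:
  deltas:
    - [0.14, 0.28, 0, 0]
    - [0.11, 0.29, 0, 0]
    - [0.08, 0.3, 0, 0]

```text
clock: 6.77
eef_pos: [550.2, -96.6, 91.6]
tcp_rot: [-3.141, -0.0, 1.571]
contact_force: [-1.8, -1.1, 0.2]
opening: 0.002
```

Call:
drive_tool:
  deltas:
    - [0.06, 0.31, 0, 0]
    - [0.03, 0.31, 0, 0]
    - [0, 0.31, 0, 0]

```text
clock: 7.02
eef_pos: [559.8, -95.7, 91.8]
tcp_rot: [-3.141, -0.0, 1.571]
contact_force: [-3.0, -0.5, 0.4]
opening: 0.002
```

Call:
drive_tool:
  deltas:
    - [-0.04, 0.31, 0, 0]
    - [-0.07, 0.3, 0, 0]

```text
clock: 7.18
eef_pos: [566.0, -96.8, 91.8]
tcp_rot: [3.142, -0.0, 1.571]
contact_force: [-2.8, 0.8, 0.6]
opening: -0.002
```

Call:
drive_tool:
  deltas:
    - [-0.12, 0.29, 0, 0]
    - [-0.15, 0.27, 0, 0]

```text
clock: 7.35
eef_pos: [569.4, -98.8, 91.2]
tcp_rot: [-3.137, -0.002, 1.57]
contact_force: [-11.8, 9.9, 5.0]
opening: -0.002
```

Call:
drive_tool:
  deltas:
    - [-0.18, 0.26, 0, 0]
    - [-0.2, 0.24, 0, 0]

```text
clock: 7.52
eef_pos: [573.2, -101.6, 91.0]
tcp_rot: [-3.135, -0.003, 1.57]
contact_force: [-11.4, 10.6, 6.8]
opening: -0.003
```

The force jumped to about 15 N, so the stop has been reached and the second pair of rows pressed against it. I'll back away at once and check.

Call:
drive_tool:
  deltas:
    - [0.4, -0.5, 0, 0]
    - [0.6, -0.8, 0, 0]
    - [0.6, -0.8, 0, 0]
    - [0, 0, -2, 0]
    - [0, 0, -4, 0]
    - [0, 0, -4, 0]
    - [3, -3, -1, 0]
    - [3, -3, 0, 0]
    - [3, -3, 0, 0]
    - [3, -3, 0, 0]
    - [3, -3, 0, 0]
    - [3, -3, 0, 0]

```text
clock: 8.52
eef_pos: [377.4, 89.5, 201.5]
tcp_rot: [3.14, -0.0, 1.57]
contact_force: [1.1, 1.9, 1.0]
opening: 0.003
```

```bash
python3 - <<'E'
from h import *
shot(None)
p,d,c=grab('top'); cv2.imwrite('pics/t2.png',p[...,::-1]); q,_,_=grab('scene')
P=pts(d,c)
m=((abs(P[...,2]-56)<8)&(d>0)).astype(np.uint8); m=cv2.morphologyEx(m,cv2.MORPH_CLOSE,np.ones((9,9)))
k,l,s,ce=cv2.connectedComponentsWithStats(m); i=l[245,372]
v,u=np.nonzero(l==i); print(s[i],cv2.minAreaRect(cast(np.c_[u,v],56,c)[:,:2].astype(np.float32)))
h=cv2.cvtColor(p,cv2.COLOR_RGB2HSV); o=cv2.inRange(h,(3,150,90),(20,255,255))>0
b=np.zeros_like(o); b[230:290,400:465]=1; o&=b&(P[...,2]>78)&(P[...,2]<95)
v,u=np.nonzero(o); print(len(u),cv2.minAreaRect(cast(np.c_[u,v],84,c)[:,:2].astype(np.float32)),P[o][:,2].mean())
a=cv2.resize(p[180:320,330:490],None,fx=2.4,fy=2.4); b=cv2.resize(q[160:300,180:340],None,fx=2.4,fy=2.4)
cv2.imwrite('pics/t3.png',np.hstack([a,b])[...,::-1])
E
```

```text
wing deg 39.0 ctr [ 564. -129.   81.] 29 z95 82.6
[371.8  92.7 200.6] [-4.2 -0.4 -2. ]
[  299   166   156   159 12517] ((582.8789672851562, -45.16114807128906), (189.39111328125, 150.63223266601562), 39.45298767089844)
158 ((560.4096069335938, -127.47358703613281), (62.60873794555664, 7.572500228881836), 39.56643295288086) 82.6842848994077
```

View pics/t3.png

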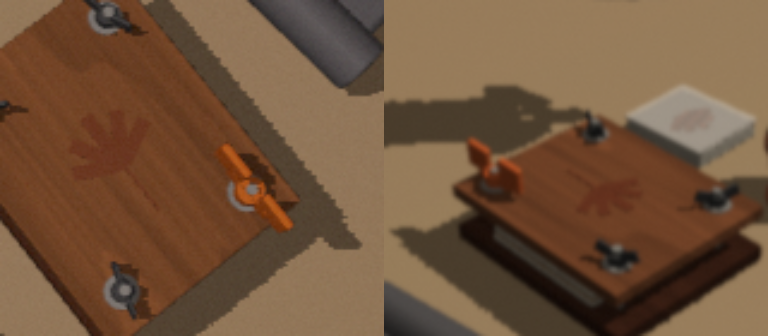

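The wings now lie along the press's long axis: both measure about 39.5°. The nut sits lower than before, the press shifted only about 4 mm, and the arm is clear of everything.

```bash
python3 -c "
from h import *
s=r.sense(); print(s['eef_pos'],abs(s['qvel']).max()); job.sign_off()"
```

```text
[377.06521862  90.21493966 201.48673948] 0.059157035402939775
the job is handed in; nothing more can be done
```

The orange wing nut appears to be fully home. I shut the jaws and used them as one fingertip, pushing the wings clockwise in a single continuous orbit without pinching. I didn't need separate strokes.

- **Turn:** the nut went round about 376° (6.6 rad), with 2–3 N on the finger, until the force jumped at the hard stop. The last picture shows the wings in line with the press's long axis, both at about 39.5°. The nut's top is near z = 83 mm, which is home height within camera accuracy.
- **Forced slightly at the stop:** I sent two more small steps before reading the force, so the finger pressed against the stop at about 15–17 N (the limit is 35 N). That moved the press about 4 mm and turned it about 1.2°, within the 30 mm limit. The press still stands flat.
- **Other objects:** the finger never went near the pot, glue gun or leaf case. I did not measure their positions again at the end.
- **Disagreement between checks:** the scene camera's first reading of the nut position was about 14 mm off in x. I used the top view and the press geometry instead, which agreed within 1 mm.

The arm finished clear of everything, with the fingertips about 180 mm up. It was still settling slightly (0.06 rad/s) when I handed the job in.

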